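Put three mixed-up parts tubs back in their own bays

ROBOT

A 7-joint arm with a two-finger parallel gripper is mounted at the origin on the work surface. World frame = base frame: x ahead of the robot, y to its left, z up, the work surface at z = 0. Lengths are in m, angles in rad, forces in N, time in s.
With the tool pointing down it reaches from about 0.4 to 0.85 m from the base axis. Payload 10.4 kg.
Tool frame: the origin (TCP) lies midway between the tips of the shut fingers; the grasp point (between the pads) lies 19 mm behind it (arm.grip_depth is the distance from the TCP to the grasp point, in m); z points along the fingers, y is the line along which they close (so a half turn about z gives the same grasp; the last joint's range is limited). The gripper opens to 87 mm and grips with 3 to 60 N. Pads are 19 mm wide; open, the fingers measure 117 mm over their backs; the gripper's body (75 mm by 190 mm) begins 51 mm behind the grasp point.
Start: joints at [-1.141, 0.332, -0.065, 1.46, 0.022, 1.35, -0.088], TCP at [0.273, 0.562, 0.223] pointing down, gripper open.
Joint ranges: [-2.6, 2.6], [-0.5, 2.12], [-1.47, 1.34], [0.16, 2.42], [-1.27, 4.41], [0.06, 2.06], [-2.6, 2.6]. Speed limits (rad/s): [2.22, 2.22, 2.79, 2.79, 3.14, 3.14, 3.14].

INTERFACE

Orientations are given as a 3x3 rotation matrix whose columns are the frame's x, y, z axes.
In Python, from station import sensors, vision, job, arm gives the robot as it stands.
- The arm moves only by the tool move_arm, never from a script. Its argument "deltas" is a list that holds one entry, the list of rows, each a list of 5 numbers: the finger opening in cm, from 0 to 8.7, then the shift along the tool's x, y, z in cm, then the turn about the tool's z in degrees. A call has 1 to 20 rows; each row shifts and turns the commanded pose from where the row before left it, along the tool's axes as they then stand; what a row does not reach is not made up. A row lasts 1/10 s, in which the tool goes at most 50 mm and 8.59 degrees, less where a joint would pass 70% of its speed; a pose out of reach is approached as far as the arm can. A call is refused whole if a number of a shift passes 5 or a number of a turn 8.59, either way. A call with a gripper value outside its range is refused whole. The fingers move at their own pace and stop on an object; the grip force is fixed at half the most. Time passes only in rows, so rows that do not move let the fingers close. It gives the time, the measured TCP pose, the force, the opening and the grip force at its end, in the units of the state.
- sensors.read_state(): the state, without advancing time (a new reading comes with each control period).
- vision.capture(name): name is "scene" or "top"; returns a dict with "img" (480x640x3 uint8, red, green, blue), "fx", "fy", "cx", "cy" (pixels), "R" (3x3) and "t" (3): a world point X has camera coordinates R X + t. Camera axes: x right, y down, z forward; pixel columns grow to the right and rows downward; lengths in m; the calibration is good to about 2 mm. A picture is of the moment at which its call begins. There is no depth.
- job.hand_in(): hands the job in; it is judged then, once.
The state is a dict: "t": time; "q": joint angles; "qd": joint speeds; "joint_efforts": joint torques, N m; "tool_pos": TCP position; "eef_rot": TCP orientation; "wrist_force": force on the tool from outside, world axes, zero at the start; "moment": the same for the moment, N m; "finger_gap": finger opening in m; "grasp_force": force on a finger pad.
Only numpy, scipy, OpenCV 4.12 (cv2) and the standard library are available. Lean on these libraries where they do the work, as an engineer would, in place of code of your own. Each camera call takes 0.05 s, during which the arm holds its last target. There are 200 camera calls.

TASK

The three blue hardware tubs have been put back in one another's bays, each closed in by a low curb that it can only be lifted straight up out of. Move each tub by its fin to the bay that shows its own kind of part as a sample, flat in the pocket and squared up with it; the empty cork mat is free to park one on the way. Keep the tubs upright, set them down rather than dropping them, and leave the carton, the tape roll and the mug where they are.

Things in the scene. Friction and masses are not known exactly. Their poses are not given: they have to be found in the camera images.
- tub_rings: Loose blue open tub, 90 (its x) x 104 (y) mm, rim 28 high, 0.3-0.55 kg; fixed in it below the rim: four steel rings (37 mm outside, 17 mm hole). Carrying fin amid it: 60 long along x, 12 thick along y, top 72 above the underside; grip its 12 mm above the rim. Tubs differ only in contents; each starts in another one's bay. Origin: centre of underside, z up; a half turn is the same.
- tub_tubes: Loose blue open tub, 90 (its x) x 104 (y) mm, rim 28 high, 0.3-0.55 kg; fixed in it below the rim: four steel rods (12 mm thick, 74 mm long, along x). Carrying fin amid it: 60 long along x, 12 thick along y, top 72 above the underside; grip its 12 mm above the rim. Tubs differ only in contents; each starts in another one's bay. Origin: centre of underside, z up; a half turn is the same.
- tub_angles: Loose blue open tub, 90 (its x) x 104 (y) mm, rim 28 high, 0.3-0.55 kg; fixed in it below the rim: four steel L brackets (36 x 36 mm, arms 11 mm wide). Carrying fin amid it: 60 long along x, 12 thick along y, top 72 above the underside; grip its 12 mm above the rim. Tubs differ only in contents; each starts in another one's bay. Origin: centre of underside, z up; a half turn is the same.
- bay_rings: Fixed wooden bay: pocket 110 (its x) x 124 (y) mm, floor 4 above the bench, curb 8 wide, its top 14 above the bench. A black sample shelf 54 x 110 (centre 90 towards +x, under 16 high) shows one steel ring (37 mm outside, 17 mm hole): home of the tub with that kind of part. Origin: pocket centre at bench height; a tub standing in it has its origin 4 mm higher, its x along the pocket's x.
- bay_tubes: Fixed wooden bay: pocket 110 (its x) x 124 (y) mm, floor 4 above the bench, curb 8 wide, its top 14 above the bench. A black sample shelf 54 x 110 (centre 90 towards +x, under 16 high) shows one straight steel rod (12 mm thick, 74 mm long): home of the tub with that kind of part. Origin: pocket centre at bench height; a tub standing in it has its origin 4 mm higher, its x along the pocket's x.
- bay_angles: Fixed wooden bay: pocket 110 (its x) x 124 (y) mm, floor 4 above the bench, curb 8 wide, its top 14 above the bench. A black sample shelf 54 x 110 (centre 90 towards +x, under 16 high) shows one L-shaped steel corner bracket (36 x 36 mm): home of the tub with that kind of part. Origin: pocket centre at bench height; a tub standing in it has its origin 4 mm higher, its x along the pocket's x.
- mat: Fixed plain cork mat, 126 mm (its x) by 140 mm (its y), 4 mm thick, flat, without curb: the free spot, empty at the start, where a tub can stand for a while. Origin: centre of the underside (bench height); its top is 4 mm above it.
- carton: Bystander: closed cardboard carton 90 x 140 x 80 mm high at the robot's left. Origin: centre of the underside. Leave alone.
- tape_roll: Bystander: orange roll 90 mm across with a 68 mm hole, 48 mm high, lying flat at the far side of the bench. Origin: centre of the underside. Leave alone.
- mug: Bystander: white mug 80 mm across, 95 mm high, handle to its +y, at the robot's right. Origin: centre of the underside. Leave alone.

How it is judged:
By the outcome, as a careful person would: the job done as asked, in the order asked, and still so for the second after the job is handed in, with the robot touching nothing.
It also fails if it takes over 106 s, if anything falls off the work surface, if the arm or the gripper's body presses on something with over 40 N, if the wrist force passes 120 N, or if a joint passes its speed limit or range.

## Working session

There is one attempt and no reset: what is moved stays moved. The work goes in short steps, Python scripts to look and compute and a tool call to move; the robot and the scene stay as the last step left them, time stands still between calls to the robot, and variables do not carry over. Pictures are saved under pics/ and viewed, at most 14 in all, crops included, and the job is handed in when it is done.

Besides the shell and the picture viewer there is one more tool, called after "Emit:" as name(argument=value, ...), one argument or row to a line, values as JSON. move_arm: Moves the arm, as the interface text tells. Its arguments: {"type":"object","properties":{"deltas":{"type":"array"}},"required":["deltas"]}

```bash
mkdir -p pics
python3 - <<'E'
from station import sensors, vision
import cv2,numpy as np
s=sensors.read_state(); print(s['t'],s['tool_pos'],np.round(s['eef_rot'],3).tolist(),s['finger_gap'])
for n in ('top','scene'):
    c=vision.capture(n); cv2.imwrite(f'pics/{n}0.png',c['img'][:,:,::-1])
    np.savez(f'{n}0.npz',**c); print(n,c['fx'],c['cx'],c['cy'],np.round(c['R'],3).tolist(),c['t'])
E
```

```text
0.0 [0.27324478 0.56166646 0.22174814] [[-0.899, 0.437, -0.001], [0.437, 0.899, -0.001], [-0.0, -0.001, -1.0]] 0.08703156371816029
top 525.5435460475028 321.9349135017561 241.85582565339462 [[0.023, -1.0, 0.007], [-0.986, -0.023, -0.164], [0.164, -0.004, -0.986]] [-0.02139687  0.64041213  1.34158693]
scene 588.5698891504786 326.8611209857252 240.8221049146743 [[-0.705, 0.709, 0.004], [0.378, 0.38, -0.845], [-0.601, -0.594, -0.536]] [ 0.44611308 -0.21796181  1.7679    ]
```

View pics/top0.png

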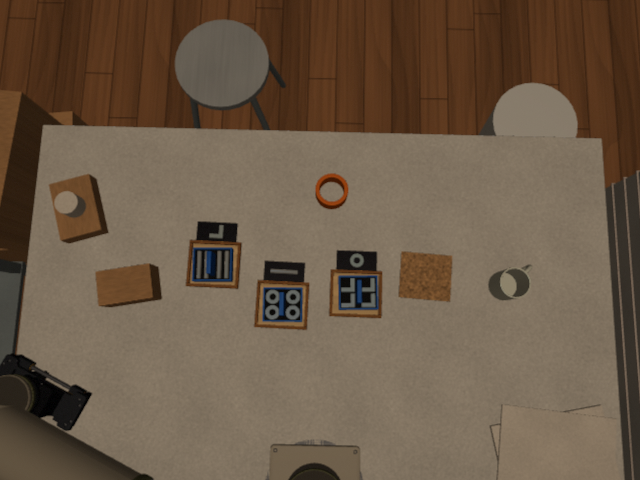

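View pics/scene0.png

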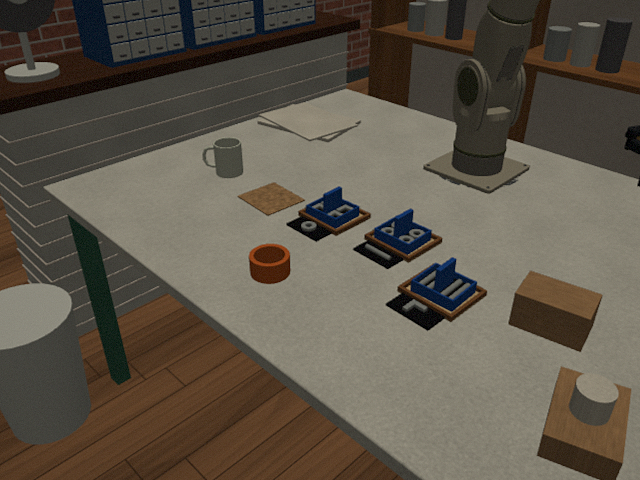

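The left bay (about 214,264) shows an L bracket but holds the rods. The middle bay (282,305) shows a rod but holds the rings. The right bay (356,293) shows a ring but holds the brackets. The empty mat is at (426,276), the tape roll at (332,190). I'll enlarge the top view to measure.

Run:
```python
import cv2
im=cv2.imread('pics/top0.png')
cv2.imwrite('pics/c1.png',cv2.resize(im[215:335,180:320],None,fx=5,fy=5,interpolation=cv2.INTER_CUBIC)*1)
cv2.imwrite('pics/c2.png',cv2.resize(im[215:335,320:460],None,fx=5,fy=5,interpolation=cv2.INTER_CUBIC))
```

```text
(no output)
```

View pics/c1.png

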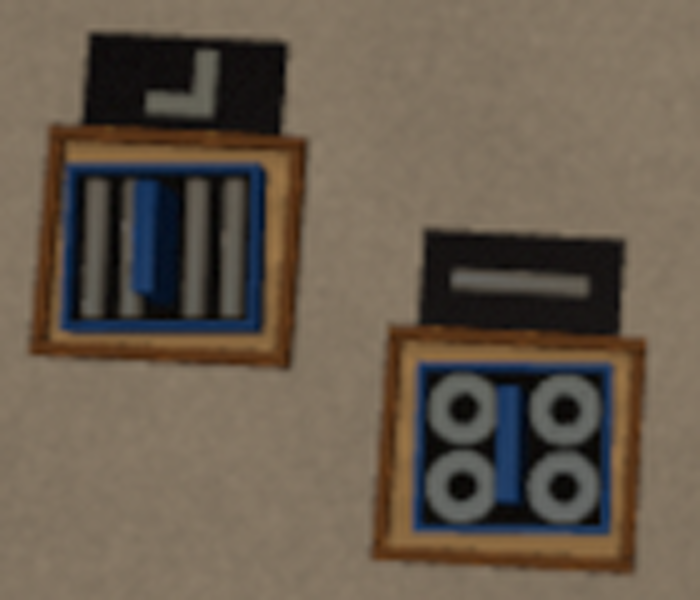

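View pics/c2.png

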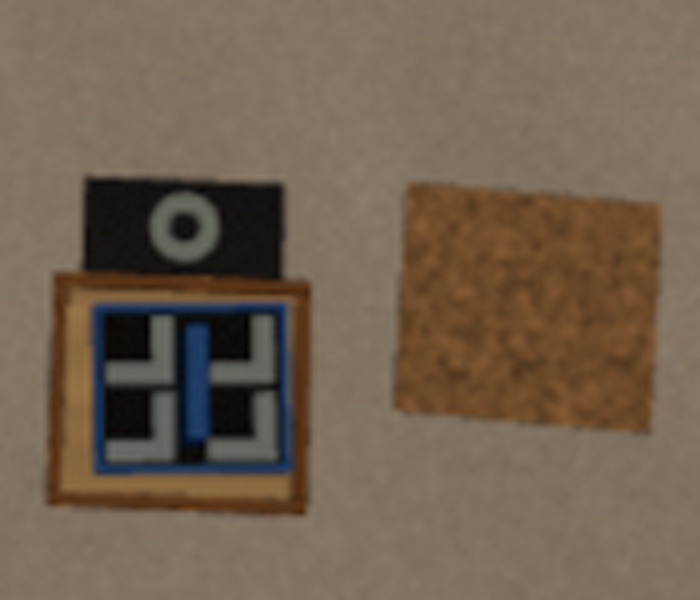

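```bash
cat > h.py <<'E'
import numpy as np
from scipy.optimize import least_squares
def fit(c,px,L,W,z):
    """px: TL,TR,BR,BL in top view -> x,y,yaw of rectangle L(x) W(y) at height z, rms px"""
    loc=np.array([[L,W],[L,-W],[-L,-W],[-L,W]])/2
    def f(p):
        a=p[2];Rm=np.array([[np.cos(a),-np.sin(a)],[np.sin(a),np.cos(a)]])
        X=np.c_[loc@Rm.T+p[:2],np.full(4,z)]@c['R'].T+c['t']
        return (np.c_[c['fx']*X[:,0]/X[:,2]+c['cx'],c['fy']*X[:,1]/X[:,2]+c['cy']]-px).ravel()
    r=least_squares(f,[.6,0,0],x_scale=[.1,.1,.1]);return r.x[0],r.x[1],np.degrees(r.x[2]),np.sqrt(np.mean(r.fun**2))
def unz(p,ox,oy,k=5): return (np.array(p)+.5)/k-.5+[ox,oy]
E
python3 - <<'E'
from h import *
c=np.load('top0.npz')
D={'bayA':([(50,126),(307,139),(291,368),(30,353)],180,.126,.140,.014),
'bayT':([(390,325),(645,340),(633,572),(373,557)],180,.126,.140,.014),
'bayR':([(55,272),(311,284),(306,515),(47,504)],320,.126,.140,.014),
'mat':([(408,184),(661,205),(649,433),(394,408)],320,.126,.140,.004),
'tubes':([(66,164),(264,166),(262,332),(61,332)],180,.09,.104,.032),
'rings':([(420,365),(612,366),(609,533),(414,530)],180,.09,.104,.032),
'angles':([(94,303),(291,304),(292,474),(96,471)],320,.09,.104,.032),
'fin tubes':([(135,180),(159,181),(154,293),(132,293)],180,.06,.012,.076),
'fin rings':([(498,385),(519,386),(517,503),(497,502)],180,.06,.012,.076),
'fin angles':([(186,323),(208,324),(208,440),(186,440)],320,.06,.012,.076)}
for k,(p,ox,*r) in D.items(): print(k,np.round(fit(c,unz(p,ox,215),*r),4))
E
```

```text
bayA [ 0.5803  0.2852 -1.5302  0.2588]
bayT [ 0.4759  0.0972 -1.8178  0.4391]
bayR [ 0.5097 -0.1001 -1.0922  0.3276]
mat [ 0.5615 -0.2899 -3.8561  0.3515]
tubes [0.5767 0.2848 1.5089 0.3628]
rings [0.4749 0.0941 0.6021 0.4673]
angles [ 0.5114 -0.106   0.9104  0.1673]
fin tubes [0.5773 0.2856 1.2893 0.204 ]
fin rings [0.475  0.0942 1.1887 0.235 ]
fin angles [ 0.5114 -0.1046  0.607   0.1062]
```

Emit:
move_arm(
  deltas=[
    [[8.7,0,0,0,-6.7],[5,0,0,0,-6.7],[5,0,0,0,-6.7],[5,0,0,0,-6.6],[5,0,0,0,0],[5,0,0,0,0]],
  ],
)

```text
t: 0.7
tool_pos: [0.2735, 0.5619, 0.2223]
eef_rot: [[-1.0, -0.01, -0.0], [-0.01, 1.0, -0.0], [0.0, -0.0, -1.0]]
wrist_force: [0.8, 0.7, -0.2]
finger_gap: 0.0555
grasp_force: 0.0
```

```bash
cat >> h.py <<'E'
def go(x,y,z,yaw):
    """shift in cm in present tool axes, turn in deg (yaw of tub; tool x at 180+yaw)"""
    from station import sensors
    s=sensors.read_state(); R=np.array(s['eef_rot']); d=R.T@(np.array([x,y,z])-s['tool_pos'])*100
    a=np.degrees(np.arctan2(R[1,0],R[0,0])); t=-((yaw+180-a+180)%360-180)
    print('t',round(s['t'],2),'pos',np.round(s['tool_pos'],4),'yaw',round(a-180,2),'shift cm',np.round(d,2),'turn',round(t,2),'gap',round(s['finger_gap'],4),'tilt',np.round(R[2],3),'F',np.round(s['wrist_force'],1))
E
python3 -c "
from h import *
go(.5113,-.1052,.17,.8)"
```

```text
t 0.7 pos [0.2735 0.5619 0.2223] yaw -359.45 shift cm [-23.14 -66.93   5.25] turn -0.25 gap 0.0555 tilt [ 0. -0. -1.] F [ 0.8  0.7 -0.2]
```

Emit:
move_arm(
  deltas=[
    [[5,-1.3,-3.7,0.0,-0.2],[5,-1.3,-3.7,0.0,0],[5,-1.3,-3.7,0.0,0],[5,-1.3,-3.7,0.0,0],[5,-1.3,-3.7,0.0,0],[5,-1.3,-3.7,0.0,0],[5,-1.3,-3.7,0.0,0],[5,-1.3,-3.7,0.0,0],[5,-1.3,-3.7,0,0],[5,-1.3,-3.7,0,0],[5,-1.3,-3.7,0,0],[5,-1.3,-3.7,0,0],[5,-1.3,-3.7,0.5,0],[5,-1.3,-3.7,1,0],[5,-1.3,-3.7,1,0],[5,-1.3,-3.7,1,0],[5,-1.3,-3.7,1,0],[5,-1.0,-4.0,0.7,0],[5,0,0,0,0],[5,0,0,0,0]],
  ],
)

```text
t: 2.7
tool_pos: [0.5152, -0.1037, 0.1702]
eef_rot: [[-1.0, -0.012, -0.001], [-0.012, 1.0, -0.0], [0.001, -0.0, -1.0]]
wrist_force: [0.6, -0.6, 0.1]
finger_gap: 0.0499
grasp_force: 0.0
```

```bash
python3 -c "
from h import *
go(.5113,-.1052,.04,.8)"
```

```text
t 2.7 pos [ 0.5152 -0.1037  0.1702] yaw -359.29 shift cm [ 0.39 -0.14 13.02] turn -0.09 gap 0.0499 tilt [ 0.001 -0.    -1.   ] F [ 0.6 -0.6  0.1]
```

Opening 5 cm leaves about 19 mm either side of the fin. Descend, close, settle.

Emit:
move_arm(
  deltas=[
    [[5,0.4,-0.1,2,0],[5,0,0,2.5,0],[5,0,0,2.5,0],[5,0,0,2.5,0],[5,0,0,1.5,0],[5,0,0,1,0],[5,0,0,1,0],[5,0,0,0,0],[5,0,0,0,0],[0.8,0,0,0,0],[0.8,0,0,0,0],[0.8,0,0,0,0],[0.8,0,0,0,0],[0.8,0,0,0,0],[0.8,0,0,0,0],[0.8,0,0,0,0]],
  ],
)

```text
t: 4.3
tool_pos: [0.5114, -0.1042, 0.0405]
eef_rot: [[-1.0, -0.017, -0.0], [-0.017, 1.0, 0.0], [0.0, 0.0, -1.0]]
wrist_force: [-0.2, -0.2, 0.3]
finger_gap: 0.0116
grasp_force: 30.0
```

```bash
python3 -c "
from h import *
go(.5615,-.2899,.04,-3.86)"
```

```text
t 4.3 pos [ 0.5114 -0.1042  0.0405] yaw -359.04 shift cm [ -4.7  -18.65   0.05] turn 4.82 gap 0.0116 tilt [ 0.  0. -1.] F [-0.2 -0.2  0.3]
```

Emit:
move_arm(
  deltas=[
    [[0.8,0,0,-0.5,0],[0.8,0,0,-1,0],[0.8,0,0,-1.5,0],[0.8,0,0,-1.5,0],[0.8,0,0,-1.5,0],[0.8,0,0,-1,0],[0.8,0,0,0,0],[0.8,-0.4,-1.7,0,0],[0.8,-0.5,-2,0,0],[0.8,-0.5,-2,0,0],[0.8,-0.5,-2,0,0],[0.8,-0.5,-2,0,0],[0.8,-0.5,-2,0,0],[0.8,-0.5,-2,0,0],[0.8,-0.5,-2,0,0],[0.8,-0.5,-2,0,0],[0.8,-0.3,-1,0,0],[0.8,0,0,0,0],[0.8,0,0,0,0],[0.8,0,0,0,0]],
  ],
)

```text
t: 6.3
tool_pos: [0.5617, -0.2889, 0.1103]
eef_rot: [[-1.0, -0.018, -0.0], [-0.018, 1.0, 0.001], [0.0, 0.001, -1.0]]
wrist_force: [-0.9, 0.5, -4.1]
finger_gap: 0.0122
grasp_force: 30.0
```

```bash
python3 -c "
from h import *
go(.5615,-.2899,.0405,-3.86)"
```

```text
t 6.3 pos [ 0.5617 -0.2889  0.1103] yaw -358.97 shift cm [ 0.02 -0.11  6.98] turn 4.89 gap 0.0122 tilt [ 0.     0.001 -1.   ] F [-0.9  0.5 -4.1]
```

Emit:
move_arm(
  deltas=[
    [[0.8,0,0,1,0],[0.8,0,0,1.5,0],[0.8,0,0,1.5,0],[0.8,0,0,1.2,0],[0.8,0,0,0.7,0],[0.8,0,0,0.4,0],[0.8,0,0,0.3,0],[0.8,0,0,0.2,0],[0.8,0,0,0.1,0],[0.8,0,0,0.1,0],[0.8,0,0,0,0],[0.8,0,0,0,0],[0.8,0,0,0,0]],
  ],
)

```text
t: 7.6
tool_pos: [0.5617, -0.2903, 0.0407]
eef_rot: [[-1.0, -0.017, 0.0], [-0.017, 1.0, 0.0], [-0.0, 0.0, -1.0]]
wrist_force: [0.1, 0.2, -3.5]
finger_gap: 0.0118
grasp_force: 30.0
```

```bash
python3 -c "
from h import *
go(.475,.0942,.13,.9)"
```

```text
t 7.6 pos [ 0.5617 -0.2903  0.0407] yaw -359.04 shift cm [ 8.02 38.59 -8.93] turn 0.06 gap 0.0118 tilt [-0.  0. -1.] F [ 0.1  0.2 -3.5]
```

Emit:
move_arm(
  deltas=[
    [[0.8,0,0,0.05,0],[0.8,0,0,0.03,0],[0.8,0,0,0,0],[2,0,0,0,0],[3,0,0,0,0],[5,0,0,0,0],[5,0,0,0,0],[5,0,0,0,0],[5,0,0,-1,0],[5,0,0,-2,0],[5,0,0,-3,0],[5,0,0,-3,0],[5,0,0,0,0]],
  ],
)

```text
t: 8.9
tool_pos: [0.5636, -0.2918, 0.1349]
eef_rot: [[-1.0, -0.016, 0.007], [-0.016, 1.0, -0.002], [-0.007, -0.003, -1.0]]
wrist_force: [0.4, -0.3, 0.8]
finger_gap: 0.0498
grasp_force: 0.0
```

Emit:
move_arm(
  deltas=[
    [[5,0.8,3.8,0,0],[5,0.8,3.8,0,0],[5,0.8,3.9,0,0],[5,0.8,3.9,0,0],[5,0.8,3.9,0,0],[5,0.8,3.9,0,0],[5,0.8,3.9,0,0],[5,0.8,3.9,0,0],[5,0.8,3.8,0,0],[5,0.8,3.8,0,0],[5,0,0,0,0],[5,0,0,0,0]],
  ],
)

```text
t: 10.1
tool_pos: [0.475, 0.0947, 0.1299]
eef_rot: [[-1.0, -0.018, 0.0], [-0.018, 1.0, -0.0], [-0.0, -0.0, -1.0]]
wrist_force: [0.6, -1.0, -0.9]
finger_gap: 0.0497
grasp_force: 0.0
```

```bash
python3 -c "
from h import *
go(.475,.0942,.0405,.9)"
```

```text
t 10.1 pos [0.475  0.0947 0.1299] yaw -358.94 shift cm [ 0.   -0.05  8.94] turn 0.16 gap 0.0497 tilt [-0. -0. -1.] F [ 0.6 -1.  -0.9]
```

Emit:
move_arm(
  deltas=[
    [[5,0,-0.05,2,0],[5,0,0,2,0],[5,0,0,2,0],[5,0,0,1.5,0],[5,0,0,1,0],[5,0,0,0.4,0],[5,0,0,0,0],[0.8,0,0,0,0],[0.8,0,0,0,0],[0.8,0,0,0,0],[0.8,0,0,0,0],[0.8,0,0,0,0],[0.8,0,0,0,0],[0.8,0,0,0,0]],
  ],
)

```text
t: 11.5
tool_pos: [0.4752, 0.0943, 0.0409]
eef_rot: [[-1.0, -0.017, 0.0], [-0.017, 1.0, 0.001], [-0.0, 0.001, -1.0]]
wrist_force: [-0.7, 2.4, 1.0]
finger_gap: 0.0118
grasp_force: 30.0
```

Emit:
move_arm(
  deltas=[
    [[0.8,0,0,-0.5,0],[0.8,0,0,-1,0],[0.8,0,0,-1.5,0],[0.8,0,0,-1.5,0],[0.8,0,0,-1.5,0],[0.8,0,0,-1,0],[0.8,0,0,0,0],[0.8,0,0,0,0]],
  ],
)

```text
t: 12.3
tool_pos: [0.4749, 0.0937, 0.1105]
eef_rot: [[-1.0, -0.017, -0.0], [-0.017, 1.0, 0.0], [0.0, 0.0, -1.0]]
wrist_force: [-0.8, -0.2, -5.3]
finger_gap: 0.012
grasp_force: 30.0
```

```bash
python3 -c "
from h import *
go(.5097,-.1001,.11,-1.1)"
```

```text
t 12.3 pos [0.4749 0.0937 0.1105] yaw -359.04 shift cm [ -3.15 -19.44   0.05] turn 2.06 gap 0.012 tilt [ 0.  0. -1.] F [-0.8 -0.2 -5.3]
```

Emit:
move_arm(
  deltas=[
    [[0.8,-0.3,-1.9,0,0],[0.8,-0.3,-2,0,0],[0.8,-0.3,-2,0,0],[0.8,-0.3,-2,0,0],[0.8,-0.3,-2,0,0],[0.8,-0.4,-2,0,0],[0.8,-0.4,-2,0,0],[0.8,-0.4,-2,0,0],[0.8,-0.3,-2,0,0],[0.8,-0.2,-1.5,0,0],[0.8,0,0,0,1],[0.8,0,0,0,1],[0.8,0,0,0,0],[0.8,0,0,0,0],[0.8,0,0,0,0]],
  ],
)

```text
t: 13.8
tool_pos: [0.5104, -0.099, 0.1107]
eef_rot: [[-1.0, 0.017, -0.0], [0.017, 1.0, 0.0], [0.0, 0.0, -1.0]]
wrist_force: [-0.6, 0.6, -5.0]
finger_gap: 0.0119
grasp_force: 30.0
```

Run:
```python
from h import *
go(.5097,-.1001,.0409,-1.1)
from station import vision
import cv2
c=vision.capture('top'); np.savez('top1.npz',**c)
cv2.imwrite('pics/c3.png',cv2.resize(c['img'][235:335,200:330,::-1],None,fx=6,fy=6,interpolation=cv2.INTER_CUBIC))
```

```text
t 13.8 pos [ 0.5104 -0.099   0.1107] yaw -0.98 shift cm [ 0.06 -0.12  6.98] turn 0.12 gap 0.0119 tilt [ 0.  0. -1.] F [-0.6  0.6 -5. ]
```

View pics/c3.png

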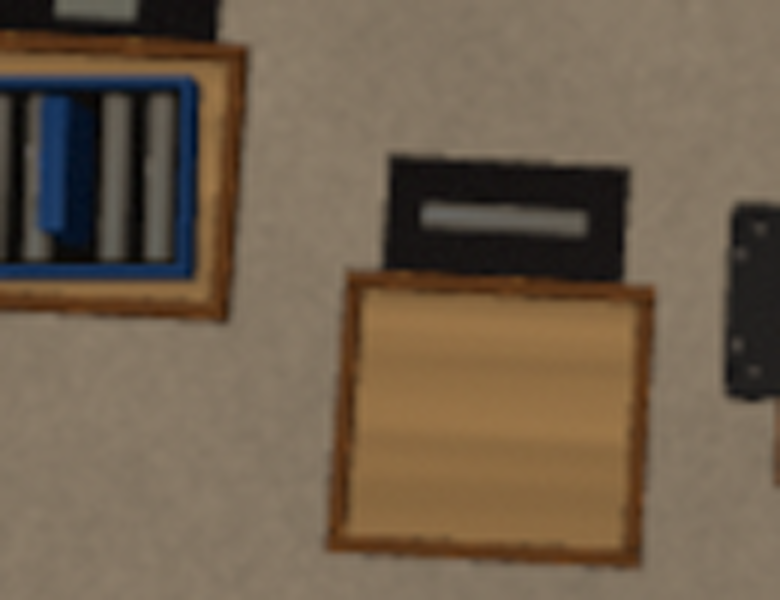

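The tub lifted cleanly and left the middle bay empty, with outer corners at about (348,270), (655,289), (640,567) and (328,549) in the crop. I'll lower the rings tub into the right bay.

Emit:
move_arm(
  deltas=[
    [[0.8,0.06,-0.1,1,0.1],[0.8,0,0,1.5,0],[0.8,0,0,1.5,0],[0.8,0,0,1.2,0],[0.8,0,0,0.7,0],[0.8,0,0,0.4,0],[0.8,0,0,0.3,0],[0.8,0,0,0.2,0],[0.8,0,0,0.1,0],[0.8,0,0,0.1,0],[0.8,0,0,0,0],[0.8,0,0,0,0],[0.8,0,0,0,0]],
  ],
)

```text
t: 15.15
tool_pos: [0.5099, -0.1006, 0.0409]
eef_rot: [[-1.0, 0.02, 0.0], [0.02, 1.0, 0.0], [-0.0, 0.0, -1.0]]
wrist_force: [0.6, -0.2, -3.7]
finger_gap: 0.0117
grasp_force: 30.0
```

```bash
python3 -c "
from h import *
go(.5097,-.1001,.0409,-1.1)
c=np.load('top1.npz')
print(fit(c,unz([(348,270),(655,289),(640,567),(328,549)],200,235,6),.126,.14,.014))"
```

```text
t 15.15 pos [ 0.5099 -0.1006  0.0409] yaw -1.14 shift cm [0.02 0.05 0.  ] turn -0.04 gap 0.0117 tilt [-0.  0. -1.] F [ 0.6 -0.2 -3.7]
(np.float64(0.47570361495238456), np.float64(0.09700021913168402), np.float64(-1.8738903162902858), np.float64(0.4197245792778518))
```

Lower by under a millimetre, release, rise, and go to the tubes tub.

Emit:
move_arm(
  deltas=[
    [[0.8,0,0,0.04,0],[0.8,0,0,0.03,0],[0.8,0,0,0,0],[2,0,0,0,0],[3,0,0,0,0],[5,0,0,0,0],[5,0,0,0,0],[5,0,0,0,0],[5,0,0,-1,0],[5,0,0,-2,0],[5,0,0,-3,0],[5,0,0,-3,0],[5,0,0,-1,0],[5,0,0,0,0],[5,0,0,0,0]],
  ],
)

```text
t: 16.65
tool_pos: [0.5093, -0.1005, 0.1394]
eef_rot: [[-1.0, 0.02, -0.001], [0.02, 1.0, 0.0], [0.001, 0.0, -1.0]]
wrist_force: [0.5, -0.8, -0.2]
finger_gap: 0.05
grasp_force: 0.0
```

```bash
python3 -c "
from h import *
go(.577,.2852,.14,1.4)"
```

```text
t 16.65 pos [ 0.5093 -0.1005  0.1394] yaw -1.13 shift cm [-6.   38.69 -0.06] turn -2.53 gap 0.05 tilt [ 0.001  0.    -1.   ] F [ 0.5 -0.8 -0.2]
```

Emit:
move_arm(
  deltas=[
    [[5,-0.6,3.8,0,0],[5,-0.6,3.8,0,0],[5,-0.6,3.9,0,0],[5,-0.6,3.9,0,0],[5,-0.6,3.9,0,0],[5,-0.6,3.9,0,0],[5,-0.6,3.9,0,0],[5,-0.6,3.9,0,0],[5,-0.6,3.9,0,0],[5,-0.6,3.8,0,0],[5,0,0,0,-2.5],[5,0,0,0,0],[5,0,0,0,0]],
  ],
)

```text
t: 17.95
tool_pos: [0.5772, 0.2837, 0.1388]
eef_rot: [[-1.0, -0.021, -0.002], [-0.021, 1.0, -0.002], [0.002, -0.002, -1.0]]
wrist_force: [-1.0, -0.1, 0.4]
finger_gap: 0.0501
grasp_force: 0.0
```

```bash
python3 -c "
from h import *
go(.577,.2852,.0405,1.4)"
```

```text
t 17.95 pos [0.5772 0.2837 0.1388] yaw -358.78 shift cm [0.   0.16 9.83] turn -0.18 gap 0.0501 tilt [ 0.002 -0.002 -1.   ] F [-1.  -0.1  0.4]
```

Emit:
move_arm(
  deltas=[
    [[5,0,0.1,2,-0.2],[5,0,0,2.5,0],[5,0,0,2,0],[5,0,0,1.8,0],[5,0,0,1,0],[5,0,0,0.5,0],[5,0,0,0,0],[5,0,0,0,0],[0.8,0,0,0,0],[0.8,0,0,0,0],[0.8,0,0,0,0],[0.8,0,0,0,0],[0.8,0,0,0,0],[0.8,0,0,0,0],[0.8,0,0,0,0]],
  ],
)

```text
t: 19.45
tool_pos: [0.5774, 0.2864, 0.0421]
eef_rot: [[-1.0, -0.027, 0.0], [-0.027, 1.0, 0.0], [-0.0, 0.0, -1.0]]
wrist_force: [-0.4, 1.2, -0.2]
finger_gap: 0.0119
grasp_force: 30.0
```

Emit:
move_arm(
  deltas=[
    [[0.8,0,0,-0.5,0],[0.8,0,0,-1,0],[0.8,0,0,-1.5,0],[0.8,0,0,-1.5,0],[0.8,0,0,-1.5,0],[0.8,0,0,-1,0],[0.8,0,0,0,0],[0.8,0,0,0,0]],
  ],
)

```text
t: 20.25
tool_pos: [0.5773, 0.2861, 0.112]
eef_rot: [[-1.0, -0.027, -0.0], [-0.027, 1.0, 0.0], [0.0, 0.0, -1.0]]
wrist_force: [-0.6, -0.6, -3.3]
finger_gap: 0.0115
grasp_force: 30.0
```

```bash
python3 -c "
from h import *
go(.4758,.0971,.11,-1.85)"
```

```text
t 20.25 pos [0.5773 0.2861 0.112 ] yaw -358.44 shift cm [ 10.66 -18.61   0.2 ] turn 3.41 gap 0.0115 tilt [ 0.  0. -1.] F [-0.6 -0.6 -3.3]
```

Emit:
move_arm(
  deltas=[
    [[0.8,1.0,-1.6,0,0],[0.8,1.1,-1.9,0,0],[0.8,1.1,-1.9,0,0],[0.8,1.1,-1.9,0,0],[0.8,1.1,-1.9,0,0],[0.8,1.1,-1.9,0,0],[0.8,1.1,-1.9,0,0],[0.8,1.1,-1.9,0,0],[0.8,1.1,-1.9,0,0],[0.8,1.0,-1.8,0,0],[0.8,0,0,0,1.7],[0.8,0,0,0,1.7],[0.8,0,0,0,0],[0.8,0,0,0,0],[0.8,0,0,0,0]],
  ],
)

```text
t: 21.75
tool_pos: [0.4746, 0.0977, 0.1119]
eef_rot: [[-1.0, 0.031, -0.0], [0.031, 1.0, -0.0], [0.0, -0.0, -1.0]]
wrist_force: [0.2, -0.3, -2.6]
finger_gap: 0.0118
grasp_force: 30.0
```

Run:
```python
from h import *
go(.4758,.0971,.0421,-1.85)
from station import vision
import cv2
c=vision.capture('top'); np.savez('top2.npz',**c)
a=c['img'][215:315,175:250,::-1]; b=c['img'][235:335,325:460,::-1]
cv2.imwrite('pics/c4.png',cv2.resize(np.hstack([a,b])[:, :],(798,380),interpolation=cv2.INTER_CUBIC))
```

```text
t 21.75 pos [0.4746 0.0977 0.1119] yaw -1.78 shift cm [-0.12 -0.06  6.98] turn 0.07 gap 0.0118 tilt [ 0. -0. -1.] F [ 0.2 -0.3 -2.6]
```

View pics/c4.png

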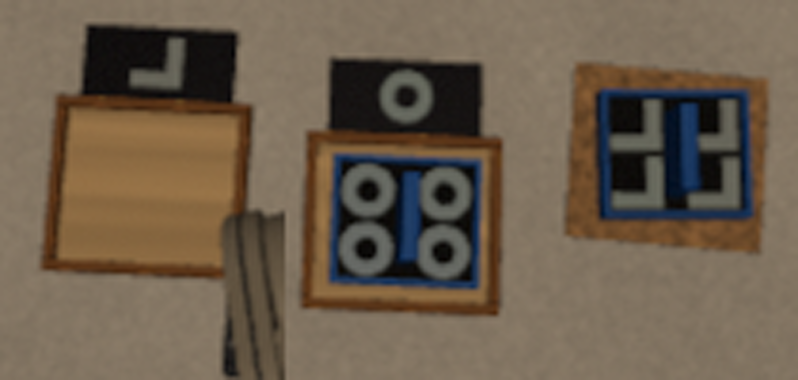

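The rings tub sits square and about centred in the right bay. The brackets tub stands on the mat and the left bay is empty. I'll lower the tubes tub next.

Emit:
move_arm(
  deltas=[
    [[0.8,-0.12,-0.05,1,0.1],[0.8,0,0,1.5,0],[0.8,0,0,1.5,0],[0.8,0,0,1.2,0],[0.8,0,0,0.7,0],[0.8,0,0,0.4,0],[0.8,0,0,0.3,0],[0.8,0,0,0.2,0],[0.8,0,0,0.1,0],[0.8,0,0,0.1,0],[0.8,0,0,0,0],[0.8,0,0,0,0],[0.8,0,0,0,0]],
  ],
)

```text
t: 23.1
tool_pos: [0.4758, 0.0968, 0.0422]
eef_rot: [[-0.999, 0.034, 0.0], [0.034, 0.999, 0.0], [-0.0, 0.0, -1.0]]
wrist_force: [-0.2, 0.2, -2.8]
finger_gap: 0.012
grasp_force: 30.0
```

```bash
python3 -c "
from h import *
go(.4758,.0971,.0421,-1.85)"
```

```text
t 23.1 pos [0.4758 0.0968 0.0422] yaw -1.94 shift cm [-0.    0.03  0.01] turn -0.09 gap 0.012 tilt [-0.  0. -1.] F [-0.2  0.2 -2.8]
```

Emit:
move_arm(
  deltas=[
    [[0.8,0,0,0.04,0],[0.8,0,0,0.03,0],[0.8,0,0,0,0],[2,0,0,0,0],[3,0,0,0,0],[5,0,0,0,0],[5,0,0,0,0],[5,0,0,0,0],[5,0,0,-1,0],[5,0,0,-2,0],[5,0,0,-3,0],[5,0,0,-3,0],[5,0,0,-1,0],[5,0,0,0,0],[5,0,0,0,0]],
  ],
)

```text
t: 24.6
tool_pos: [0.4753, 0.0967, 0.1407]
eef_rot: [[-0.999, 0.034, -0.001], [0.034, 0.999, -0.0], [0.001, -0.0, -1.0]]
wrist_force: [0.0, 0.2, 0.4]
finger_gap: 0.0497
grasp_force: 0.0
```

```bash
python3 -c "
from h import *
go(.5617,-.2903,.14,.95)"
```

```text
t 24.6 pos [0.4753 0.0967 0.1407] yaw -1.94 shift cm [ -9.94 -38.38   0.07] turn -2.89 gap 0.0497 tilt [ 0.001 -0.    -1.   ] F [0.  0.2 0.4]
```

Emit:
move_arm(
  deltas=[
    [[5,-1,-3.8,0,0],[5,-1,-3.8,0,0],[5,-1,-3.8,0,0],[5,-1,-3.8,0,0],[5,-1,-3.8,0,0],[5,-1,-3.9,0,0],[5,-1,-3.9,0,0],[5,-1,-3.9,0,0],[5,-1,-3.9,0,0],[5,-1,-3.8,0,0],[5,0,0,0,-2.9],[5,0,0,0,0],[5,0,0,0,0]],
  ],
)

```text
t: 25.9
tool_pos: [0.5622, -0.2895, 0.14]
eef_rot: [[-1.0, -0.016, -0.002], [-0.016, 1.0, 0.001], [0.002, 0.001, -1.0]]
wrist_force: [0.5, 1.4, -0.5]
finger_gap: 0.0501
grasp_force: 0.0
```

```bash
python3 -c "
from h import *
go(.5617,-.2903,.0405,.95)"
```

```text
t 25.9 pos [ 0.5622 -0.2895  0.14  ] yaw -359.08 shift cm [ 0.04 -0.09  9.95] turn -0.03 gap 0.0501 tilt [ 0.002  0.001 -1.   ] F [ 0.5  1.4 -0.5]
```

Emit:
move_arm(
  deltas=[
    [[5,0,-0.05,2,0],[5,0,0,2.5,0],[5,0,0,2,0],[5,0,0,1.8,0],[5,0,0,1,0],[5,0,0,0.6,0],[5,0,0,0,0],[5,0,0,0,0],[0.8,0,0,0,0],[0.8,0,0,0,0],[0.8,0,0,0,0],[0.8,0,0,0,0],[0.8,0,0,0,0],[0.8,0,0,0,0],[0.8,0,0,0,0]],
  ],
)

```text
t: 27.4
tool_pos: [0.5627, -0.2907, 0.0423]
eef_rot: [[-1.0, -0.017, -0.0], [-0.017, 1.0, 0.0], [0.0, 0.0, -1.0]]
wrist_force: [-1.3, 1.3, 1.7]
finger_gap: 0.0118
grasp_force: 30.0
```

Emit:
move_arm(
  deltas=[
    [[0.8,0,0,-0.5,0],[0.8,0,0,-1,0],[0.8,0,0,-2,0],[0.8,0,0,-2,0],[0.8,0,0,-2,0],[0.8,0,0,-2,0],[0.8,0,0,-1.5,0],[0.8,0,0,-1,0],[0.8,0,0,0,0],[0.8,0,0,0,0]],
  ],
)

```text
t: 28.4
tool_pos: [0.5624, -0.2907, 0.1617]
eef_rot: [[-1.0, -0.017, -0.001], [-0.017, 1.0, 0.0], [0.001, 0.0, -1.0]]
wrist_force: [-0.7, 0.5, -3.9]
finger_gap: 0.0116
grasp_force: 30.0
```

```bash
python3 -c "
from h import *
go(.5803,.2852,.16,-1.5)"
```

```text
t 28.4 pos [ 0.5624 -0.2907  0.1617] yaw -359.04 shift cm [-2.76 57.55  0.19] turn 2.46 gap 0.0116 tilt [ 0.001  0.    -1.   ] F [-0.7  0.5 -3.9]
```

Emit:
move_arm(
  deltas=[
    [[0.8,-0.15,1.5,0,0],[0.8,-0.15,2.5,0,0],[0.8,-0.15,3.4,0,0],[0.8,-0.15,3.4,0,0],[0.8,-0.15,3.4,0,0],[0.8,-0.15,3.4,0,0],[0.8,-0.15,3.4,0,0],[0.8,-0.15,3.4,0,0],[0.8,-0.15,3.4,0,0],[0.8,-0.15,3.4,0,0],[0.8,-0.15,3.4,0,0],[0.8,-0.15,3.4,0,0],[0.8,-0.15,3.4,0,0],[0.8,-0.15,3.4,0,0],[0.8,-0.15,3.4,0,0],[0.8,-0.15,3.4,0,0],[0.8,-0.15,3.4,0,0],[0.8,-0.15,1.5,0,0],[0.8,-0.15,1.0,0,0],[0.8,0,0,0,1.2]],
  ],
)

```text
t: 30.4
tool_pos: [0.581, 0.2854, 0.1616]
eef_rot: [[-1.0, 0.004, -0.001], [0.004, 1.0, -0.0], [0.001, -0.0, -1.0]]
wrist_force: [-0.4, -0.2, -4.7]
finger_gap: 0.012
grasp_force: 30.0
```

Emit:
move_arm(
  deltas=[
    [[0.8,0,0,0,1.2],[0.8,0,0,1,0],[0.8,0,0,2,0],[0.8,0,0,1.5,0],[0.8,0,0,0.5,0],[0.8,0,0,0,0],[0.8,0,0,0,0],[0.8,0,0,0,0]],
  ],
)

```text
t: 31.2
tool_pos: [0.5821, 0.2846, 0.1133]
eef_rot: [[-1.0, 0.025, 0.001], [0.025, 1.0, 0.001], [-0.001, 0.001, -1.0]]
wrist_force: [-0.0, -0.8, -4.2]
finger_gap: 0.0116
grasp_force: 30.0
```

```bash
python3 -c "
from h import *
go(.581,.2852,.0423,-1.5)
c=np.load('top2.npz')
k=np.array([798/210,380/100])
p=np.array([(58,95),(252,103),(0,0),(41,267)])/k+[175,215]
"
```

```text
t 31.2 pos [0.5821 0.2846 0.1133] yaw -1.45 shift cm [0.12 0.05 7.1 ] turn 0.05 gap 0.0116 tilt [-0.001  0.001 -1.   ] F [-0.  -0.8 -4.2]
```

Emit:
move_arm(
  deltas=[
    [[0.8,0.1,0.05,1,0],[0.8,0,0,1.5,0],[0.8,0,0,1.5,0],[0.8,0,0,1.2,0],[0.8,0,0,0.7,0],[0.8,0,0,0.4,0],[0.8,0,0,0.3,0],[0.8,0,0,0.2,0],[0.8,0,0,0.1,0],[0.8,0,0,0.1,0],[0.8,0,0,0,0],[0.8,0,0,0,0],[0.8,0,0,0,0]],
  ],
)

```text
t: 32.5
tool_pos: [0.5806, 0.285, 0.0425]
eef_rot: [[-1.0, 0.025, 0.0], [0.025, 1.0, 0.0], [-0.0, 0.0, -1.0]]
wrist_force: [0.7, -1.1, -4.8]
finger_gap: 0.0118
grasp_force: 30.0
```

```bash
python3 -c "
from h import *
go(.581,.2852,.0423,-1.5)"
```

```text
t 32.5 pos [0.5806 0.285  0.0425] yaw -1.44 shift cm [-0.04  0.02  0.02] turn 0.06 gap 0.0118 tilt [-0.  0. -1.] F [ 0.7 -1.1 -4.8]
```

Then release, rise, and back the arm off to the left for a clear look.

Emit:
move_arm(
  deltas=[
    [[0.8,0,0,0.04,0],[0.8,0,0,0.04,0],[0.8,0,0,0.02,0],[0.8,0,0,0,0],[2,0,0,0,0],[3,0,0,0,0],[5,0,0,0,0],[5,0,0,0,0],[5,0,0,0,0],[5,0,0,-1,0],[5,0,0,-2,0],[5,0,0,-3,0],[5,0,0,-4,0],[5,0,0,-4,0],[5,0,0,-4,0],[5,0,0,0,0]],
  ],
)

```text
t: 34.1
tool_pos: [0.5831, 0.2857, 0.2287]
eef_rot: [[-1.0, 0.026, 0.009], [0.026, 1.0, 0.005], [-0.009, 0.006, -1.0]]
wrist_force: [1.0, -0.2, -0.6]
finger_gap: 0.0499
grasp_force: 0.0
```

Emit:
move_arm(
  deltas=[
    [[5,2,3,0,0],[5,2,3,0,0],[5,2,3,0,0],[5,2,3,0,0],[5,2,3,0,0],[5,2,3,0,0],[5,2,3,0,0],[5,2,3,0,0],[5,2,3,0,0],[5,2,3,0,0],[5,2,1,0,0],[5,2,1,0,0],[5,0,0,0,0],[5,0,0,0,0]],
  ],
)

```text
t: 35.5
tool_pos: [0.3486, 0.6109, 0.2216]
eef_rot: [[-1.0, 0.024, 0.0], [0.024, 1.0, -0.0], [-0.0, -0.0, -1.0]]
wrist_force: [0.5, -0.4, -0.6]
finger_gap: 0.0504
grasp_force: 0.0
```

Run:
```python
from h import *
go(.581,.2852,.0423,-1.5)
from station import vision
import cv2
c=vision.capture('top'); np.savez('top3.npz',**c)
cv2.imwrite('pics/c6.png',cv2.resize(c['img'][180:335,180:380,::-1],None,fx=4,fy=4,interpolation=cv2.INTER_CUBIC)[:600])
c=vision.capture('scene');cv2.imwrite('pics/s2.png',c['img'][:,:,::-1])
```

```text
t 35.5 pos [0.3486 0.6109 0.2216] yaw -1.4 shift cm [-24.02 -31.99  17.93] turn 0.1 gap 0.0504 tilt [-0. -0. -1.] F [ 0.5 -0.4 -0.6]
```

View pics/c6.png

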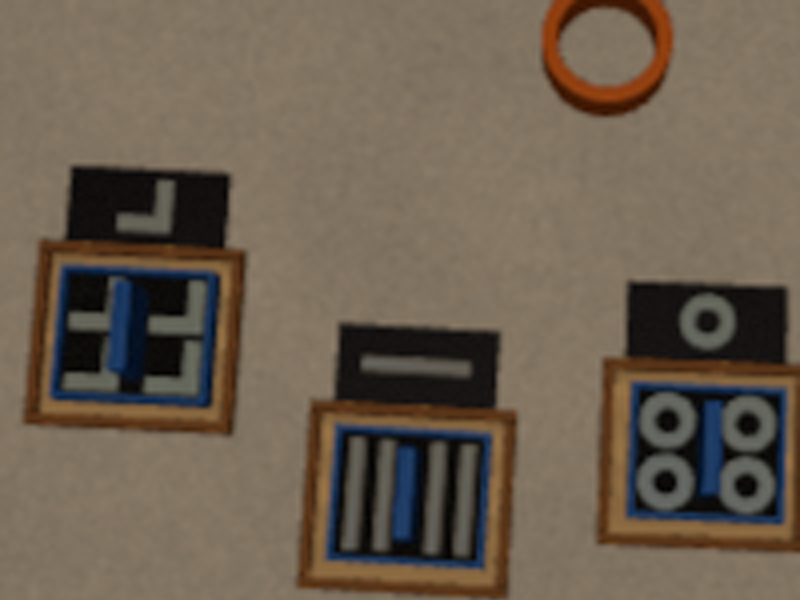

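View pics/s2.png

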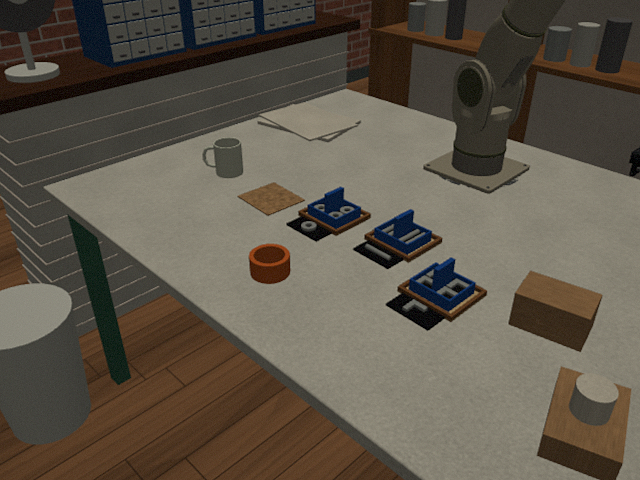

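The brackets (133,337), rods (407,495) and rings (707,452) each sit flat, square and about centred in the bay showing that part. The carton, tape roll and mug haven't moved, and the arm is clear.

```bash
python3 -c "
from station import job
print(job.hand_in())"
```

```text
the job is handed in; nothing more can be done
None
```

All three tubs are in the bays showing their own parts, flat and squared up, with the carton, tape roll and mug left where they were; the job was handed in at about 36 s, with no verdict returned.

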